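Put three swapped repair tools back into their own foam cut-outs

ROBOT

A 6-joint arm with a two-finger parallel gripper is mounted at the origin on the work surface. World frame = base frame: x ahead of the robot, y to its left, z up, the work surface at z = 0. Lengths are in m, angles in rad, forces in N, time in s.
With the tool pointing down it reaches from about 0.325 to 0.9 m from the base axis. Payload 6.1 kg.
Tool frame: the origin (TCP) lies at the very end of the fingers, on their centre line; the grasp point (between the pads) lies 19 mm behind it; z points along the fingers, y is the line along which they close (so a half turn about z gives the same grasp; the last joint's range is limited). The gripper opens to 87 mm and grips with 3 to 60 N. Pads are 19 mm wide; open, the fingers measure 117 mm over their backs; the gripper's body (75 mm by 190 mm) begins 51 mm behind the grasp point.
Start: joints at [1.126, 0.22, 1.526, -0, 1.395, -0.126], TCP at [0.196, 0.594, 0.223] pointing down, gripper open.
Joint ranges: [-2.98, 2.98], [-0.91, 2.08], [0.09, 2.57], [-1.24, 4.39], [0.2, 2.65], [-2.68, 2.68]. Speed limits (rad/s): [2.57, 2.57, 3.01, 3.14, 3.14, 3.14].

INTERFACE

Orientations are given as a unit quaternion [x, y, z, w].
In Python, from station import robot, eyes, order gives the robot as it stands. Calls block until the motion is done:
- robot.move_ptp(position, orientation): joint-space move of the TCP to a pose.
- robot.servo_line(position, attitude=None, speed=0.15): straight line of the TCP; attitude=None keeps the orientation; speed is the mean speed in m/s.
- robot.move_joints(angles): joint-space move.
- robot.release() and robot.close(strength=None): open the fingers fully, or close them until they stop; strength is the grip in N (None keeps the last).
- robot.wait(seconds).
- robot.solve_ik(position, orientation): joint angles nearest the present ones, or None.
- robot.get_obs(): the state.
- eyes.capture(name): name is "scene" or "top" or "wrist"; returns the picture (384x512x3 uint8, red, green, blue); there is no depth.
- eyes.camera_params(name): a dict with "fx", "fy", "cx", "cy" (pixels), "position" and "attitude" of the camera in the world. Camera axes: x right, y up, looking along -z (the intrinsics and any distortion apply to the point x, -y, -z); pixel columns grow to the right and rows downward; lengths in m; the calibration is good to about 2 mm. A picture is of the moment at which its call begins: read the wrist's pose just before it. camera_params takes no time and is no camera call; for the wrist camera it gives the pose at the moment of the call.
A pose or a line that the arm cannot do raises robot.MotionError and nothing moves.
- order.sign_off(): hands the job in; it is judged then, once.
The state is a dict: "clock": time; "q": joint angles; "joint_velocities": joint speeds; "joint_efforts": joint torques, N m; "eef_pos": TCP position; "tool_rot": TCP orientation; "ft_force": force on the tool from outside, world axes, zero at the start; "ft_torque": the same for the moment, N m; "opening": finger opening in m; "finger_force": force on a finger pad.
Only numpy, scipy, OpenCV 4.12 (cv2) and the standard library are available. Lean on these libraries where they do the work, as an engineer would, in place of code of your own. Each camera call takes 0.05 s, during which the arm holds its last target. There are 200 camera calls.

TASK

The calipers, the scraper and the screwdriver have been left on one another's cut-outs in the foam tool tray. Put each tool home in the cut-out of its own shape, set right down so that it lies flat on the cut-out's floor; the clear half of the blue mat is free for laying a tool aside on the way. Leave the opened phone and the steel screw dish on the mat where they are.

Things in the scene. Friction and masses are not known exactly. Their poses are not given: they have to be found in the camera images.
- caliper_grip (a point): Closed digital calipers lying flat, z up. Point: middle of the black display housing (64 long x 36 wide x 18 mm thick, vertical sides), 9 mm above the underside. x runs along the steel beam to the jaws: beam from x -118 mm, 14 wide, 5 thick; jaws at x 32 to 60, reaching y -46 to +26, 5 thick. 0.13 kg. Starts on top of the foam over the scraper's cut-out.
- scraper_grip (a point): T-shaped blade scraper lying flat, z up. Point: in the grey handle (24 wide x 18 mm thick, vertical sides, x -80 to 38 mm), 9 mm above the underside. x runs along the handle to the blade: aluminium head x 38 to 62, 58 wide, 12 thick; steel blade x 62 to 76, 60 wide, 2.5 thick. 0.11 kg. Starts on top of the foam over the screwdriver's cut-out.
- driver_grip (a point): Precision screwdriver lying flat, z up. Point: in the square aluminium handle (18 x 18 mm, vertical sides, x -55 to 38 mm with its round end cap), 9 mm above the underside. x runs along the handle to the tip of the steel shaft, 5 mm thick, x 38 to 95. 0.075 kg. Starts on the floor of the calipers' cut-out.
- caliper_pocket (a point): Calipers' cut-out in its own dark foam module (216 x 112 x 16 mm), one of three side by side in a steel tray. Point on the cut-out's grey floor, 8 mm below the foam's top; home, caliper_grip is 9 mm above it with the same x, y, z axes. 6 mm of play all round; one pose only. Dark finger recess across every cut-out, same floor: x -22 to 22, y -50 to 50 mm about the point.
- scraper_pocket (a point): The scraper's T-shaped cut-out in its own foam module. Point on the cut-out's grey floor, 8 mm below the foam's top; home, scraper_grip is 9 mm above it with the same x, y, z axes. About 6 mm of play all round; one pose only. Dark finger recess down to the same floor: x -22 to 22, y -50 to 50 mm about the point.
- driver_pocket (a point): The screwdriver's cut-out (wide handle part, narrow shaft part) in its own foam module. Point on the cut-out's grey floor, 8 mm below the foam's top; home, driver_grip is 9 mm above it with the same x, y, z axes. About 5 mm of play; one pose only. Dark finger recess down to the same floor: x -22 to 22, y -50 to 50 mm about the point.
- mat_clear (a point): Middle of the clear half of the blue silicone mat (fixed, 260 x 300 x 4 mm), on its upper face, z up. Free around it: 70 mm to either side in y, x from -100 to +100 mm (a tool fits lying along x). Beyond that in +x are 5 mm high compartment ribs; beside it in +y lies the phone.
- phone: Bystander: opened phone lying on the other half of the mat, 146 x 71 x 9 mm. Origin at the centre of its underside, x along its length.
- dish: Bystander: round steel screw dish standing in one of the compartments along the mat's far edge, beyond the phone; 38 mm in diameter, 10 mm high. Origin at the centre of its underside.

How it is judged:
At the end, for the whole second after the job is handed in: Each tool lies in its own cut-out: grip point within 12 mm sideways of the cut-out's point and 6 to 12 mm above its floor, lengthwise within 0.15 rad, flat within 0.08 rad; all released and at rest; phone and screw dish within 20 mm of where they were (horizontal distance between caliper_grip and caliper_pocket below 0.012 m and z of caliper_grip in the frame of caliper_pocket between 0.006 and 0.012 m and angle between the x axis of caliper_grip and the x axis of caliper_pocket, either way round below 0.15 rad and angle between each of caliper_grip, scraper_grip, driver_grip's own z axis and vertical below 0.08 rad and linear speed of each of caliper, scraper, driver below 0.02 m/s and contact force between the fingers and caliper below 0.1 N and horizontal distance between scraper_grip and scraper_pocket below 0.012 m and z of scraper_grip in the frame of scraper_pocket between 0.006 and 0.012 m and angle between the x axis of scraper_grip and the x axis of scraper_pocket, either way round below 0.15 rad and contact force between the fingers and scraper below 0.1 N and horizontal distance between driver_grip and driver_pocket below 0.012 m and z of driver_grip in the frame of driver_pocket between 0.006 and 0.012 m and angle between the x axis of driver_grip and the x axis of driver_pocket, either way round below 0.15 rad and contact force between the fingers and driver below 0.1 N and distance of each of phone, dish from where it was at the start of the episode below 0.02 m); the robot touches nothing.
It fails at once if the opened phone is pushed more than 20 mm from its place (distance of phone from where it was at the start of the episode above 0.02 m).
It fails at once if the screw dish is pushed more than 20 mm from its place (distance of dish from where it was at the start of the episode above 0.02 m).
It also fails if it takes over 115 s, if anything falls off the work surface, if the arm or the gripper's body presses on something with over 40 N, if the wrist force passes 120 N, or if a joint passes its speed limit or range.

## Working session

There is one attempt and no reset: what is moved stays moved. The work goes in short steps, each a Python script; the robot and the scene stay as the last script left them, time stands still between calls to the robot, and variables do not carry over. Pictures are saved under pics/ and viewed, at most 17 in all, crops included, and the job is handed in when it is done.

```bash
mkdir -p pics; ls; python3 - <<'E'
from station import robot, eyes, order
import cv2
for n in ("top","scene"):
    im=eyes.capture(n); cv2.imwrite(f"pics/{n}0.png",cv2.resize(im[:,:,::-1],(800,600),interpolation=cv2.INTER_CUBIC)); cv2.imwrite(f"pics/{n}0_raw.png",im[:,:,::-1])
    print(n,eyes.camera_params(n))
print(robot.get_obs())
E
```

```text
pics
top {'fx': 440.8995163831789, 'fy': 440.8995163831789, 'cx': 251.1351976765231, 'cy': 200.94455957002197, 'position': array([ 0.38759559, -0.01280124,  0.95410792]), 'attitude': array([ 0.07449456, -0.06682003, -0.65350699,  0.75027612])}
scene {'fx': 410.9702782552402, 'fy': 410.9702782552402, 'cx': 260.025331807193, 'cy': 192.02630250267822, 'position': array([1.26709319, 0.03600684, 0.53916846]), 'attitude': array([0.31680855, 0.34176676, 0.64477477, 0.60588226])}
{'clock': 0.1, 'q': array([ 1.12589894e+00,  2.21124386e-01,  1.52749324e+00,  1.13096945e-05,
        1.39469492e+00, -1.26079786e-01]), 'joint_velocities': array([ 1.45817270e-04, -1.89348037e-03,  4.26257123e-04, -1.15464925e-03,
       -2.78967436e-06,  1.96197595e-04]), 'joint_efforts': array([ 1.35527909e-03, -4.95935190e+01, -3.88520586e+01,  7.03730481e-02,
        5.14810556e-02, -4.58399040e-05]), 'eef_pos': array([0.19565068, 0.59300523, 0.22156265]), 'tool_rot': array([ 1.58735454e-01,  9.87320777e-01, -8.23571093e-04, -2.47524575e-04]), 'ft_force': array([-0.34666903, -0.08823937,  0.2411036 ]), 'ft_torque': array([-0.01354203, -0.01847674,  0.01341843]), 'finger_force': 0.0, 'opening': 0.08731040766576588}
```

View pics/top0.png

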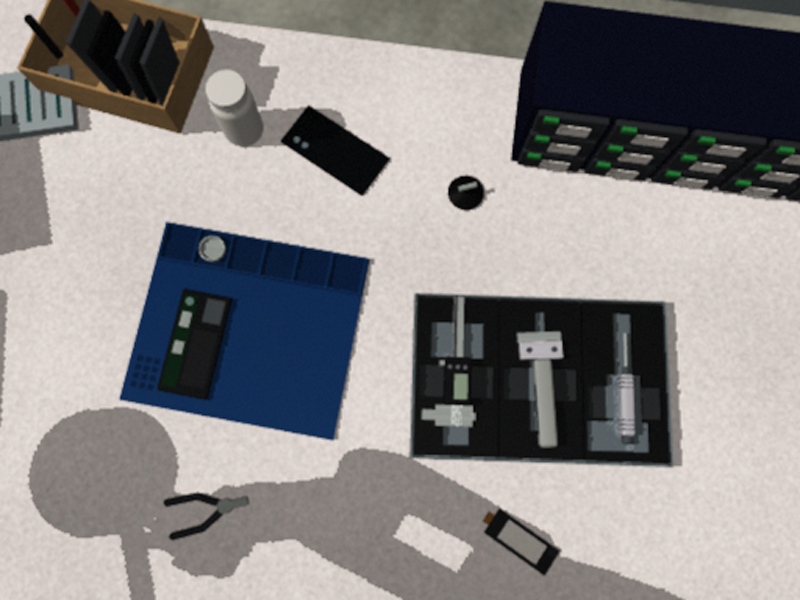

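View pics/scene0.png

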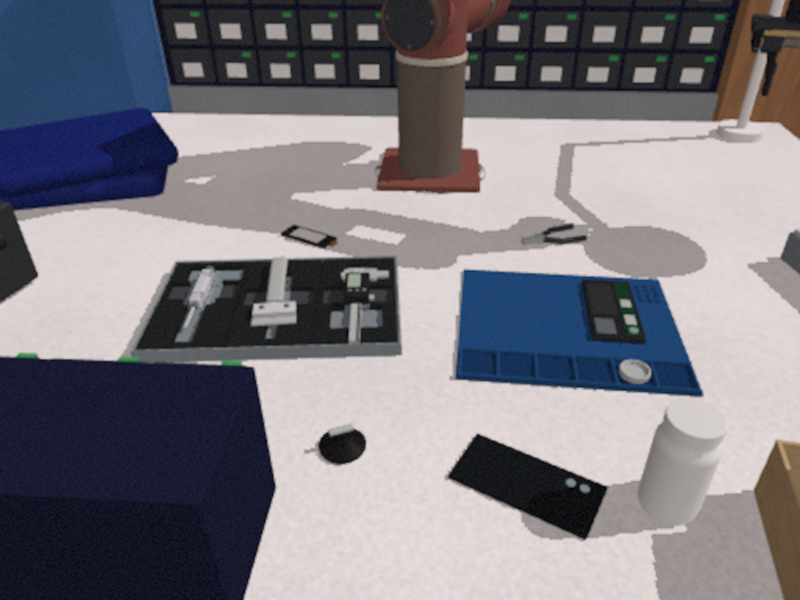

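Top view: tray on the right with three modules (calipers px ~(458,385), scraper ~(543,390), screwdriver ~(624,390) in the 800x600 picture). Mat on the left: phone (197,343), dish (212,248), clear half ~(290,360). I'll get close wrist views.

```bash
cat > h.py <<'E'
from station import robot, eyes, order
import numpy as np, cv2
from scipy.spatial.transform import Rotation as R
def ray(cp,uv):
    u,v=uv; d=np.array([(u-cp['cx'])/cp['fx'],-(v-cp['cy'])/cp['fy'],-1.])
    return np.array(cp['position']),R.from_quat(cp['attitude']).apply(d)
def world(cp,uv,z):
    p,d=ray(cp,uv); return p+d*(z-p[2])/d[2]
def proj(cp,P):
    c=R.from_quat(cp['attitude']).inv().apply(np.atleast_2d(P)-cp['position'])
    return np.c_[cp['cx']+cp['fx']*c[:,0]/-c[:,2], cp['cy']+cp['fy']*c[:,1]/c[:,2]]
def down(yaw):   # tool pointing down, tool x along world yaw angle
    return (R.from_euler('z',yaw)*R.from_euler('x',np.pi)).as_quat()
def save(im,name,box=None,size=(800,600)):
    cv2.imwrite(f"pics/{name}_raw.png",im[:,:,::-1])
    cv2.imwrite(f"pics/{name}.png",cv2.resize(im[:,:,::-1],size,interpolation=cv2.INTER_CUBIC))
E
python3 - <<'E'
from h import *
cp=eyes.camera_params("top")
for n,uv in dict(tl=(416,294),tr=(668,302),br=(672,464),bl=(412,456),cal=(459,380),scr=(544,390),drv=(624,395),mtl=(166,223),mtr=(370,260),mbr=(334,438),mbl=(121,399),ph=(197,343)).items():
    print(n,world(cp,np.array(uv)*.64,.02).round(3))
w=eyes.camera_params("wrist");o=robot.get_obs()
T=R.from_quat(o['tool_rot'])
print(w,T.inv().apply(w['position']-o['eef_pos']),(T.inv()*R.from_quat(w['attitude'])).as_quat())
E
```

```text
tl [ 0.609 -0.018  0.02 ]
tr [ 0.645 -0.367  0.02 ]
br [ 0.426 -0.385  0.02 ]
bl [ 0.389 -0.042  0.02 ]
cal [ 0.498 -0.092  0.02 ]
scr [ 0.5   -0.207  0.02 ]
drv [ 0.508 -0.315  0.02 ]
mtl [0.662 0.347 0.02 ]
mtr [0.648 0.052 0.02 ]
mbr [0.398 0.065 0.02 ]
mbl [0.41  0.357 0.02 ]
ph [0.499 0.27  0.02 ]
{'fx': 285.0571307395661, 'fy': 285.0571307395661, 'cx': 256.50428433683106, 'cy': 192.9305529805287, 'position': array([0.12614901, 0.61595468, 0.38375641]), 'attitude': array([-0.10990726, -0.07898036,  0.58061294,  0.80285186])} [ 0.07322949 -0.00026858 -0.1621769 ] [-0.70060002 -0.70057943 -0.09545925 -0.09610203]
```

```bash
python3 - <<'E'
from h import *
import json
for i,(p) in enumerate([(0.53,-0.10,.14),(0.53,-0.28,.14)]):
    q=None
    for yaw in (np.pi,np.pi+.1,np.pi-.3,np.pi-.5):
        q=robot.solve_ik(p,down(yaw))
        if q is not None: break
    robot.move_ptp(p,down(yaw)); robot.wait(.3)
    cp=eyes.camera_params("wrist"); im=eyes.capture("wrist"); save(im,f"w{i}")
    json.dump({k:np.array(v).tolist() for k,v in cp.items()},open(f"w{i}.json","w"))
    print(yaw,cp['position'],robot.get_obs()['q'].round(2),robot.get_obs()['clock'])
E
```

```text
3.141592653589793 [ 0.45675176 -0.10005249  0.30221539] [-0.33  0.09  1.83  0.    1.22 -1.9 ] 3.1833
3.141592653589793 [ 0.45705624 -0.27908099  0.30234119] [-0.62  0.23  1.68  0.    1.24 -2.19] 4.2833
```

View pics/w0.png

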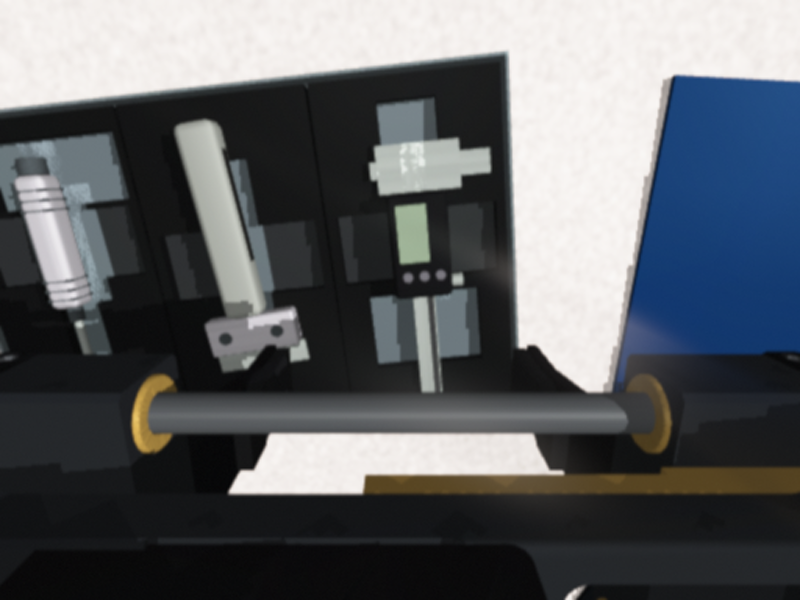

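View pics/w1.png

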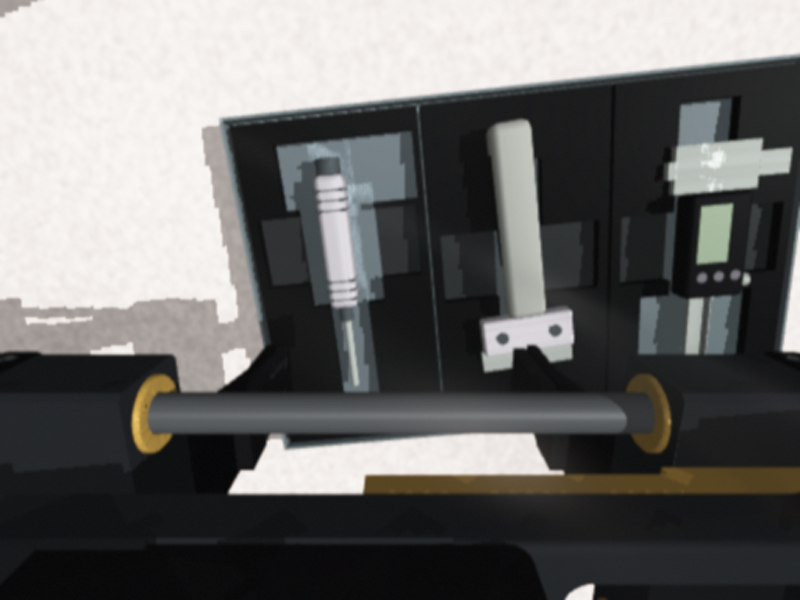

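Wrist views show: calipers (right module, jaws toward robot, over the T-shaped scraper cut-out whose head part is on the far side), scraper over the driver's cut-out (middle), driver in the calipers' cut-out (left, jaw part near robot). Triangulate heights, then poses.

```bash
cat >> h.py <<'E'
import json
def load(n):
    d=json.load(open(n)); return {k:np.array(v) for k,v in d.items()}
def tri(views):
    A=np.zeros((3,3));b=np.zeros(3)
    for cp,uv in views:
        p,d=ray(cp,uv); d/=np.linalg.norm(d); M=np.eye(3)-np.outer(d,d); A+=M;b+=M@p
    return np.linalg.solve(A,b)
E
python3 - <<'E'
from h import *
a,b=load('w0.json'),load('w1.json'); s=.64
for n,u,v in [('seamRM',(307,86),(612,87)),('seamLM',(115,106),(418,106)),('recess mid right far corner',(324,287),(600,287)),
 ('scr head nearleft',(206,321),(481,320)),('scr head nearright',(297,308),(572,309)),('scr handle nearL',(177,126),(488,125)),
 ('cal jaw nearright',(489,148),(791,147)),('cal jawL top',(376,146),(680,146)),('lcd nl',(395,206),(700,206)),('recess R nearleft',(339,217),(622,217)),('drv band',(20,185),(317,184))]:
    print(n,tri([(a,np.array(u)*s),(b,np.array(v)*s)]).round(4))
print('rim near left corner',[world(b,np.array((222,120))*s,z).round(4) for z in(0.01,.02)], 'far left',world(b,np.array((288,446))*s,.02).round(4),'rim near right',world(a,np.array((506,54))*s,.02).round(4))
E
```

```text
seamRM [ 0.4055 -0.1548  0.0166]
seamLM [ 0.4164 -0.2687  0.0175]
recess mid right far corner [ 0.5253 -0.1495  0.0218]
scr head nearleft [ 0.5467 -0.2264  0.0265]
scr head nearright [ 0.5391 -0.1672  0.0245]
scr handle nearL [ 0.4282 -0.2286  0.028 ]
cal jaw nearright [ 0.4397 -0.0475  0.0236]
cal jawL top [ 0.4391 -0.1144  0.0252]
lcd nl [ 0.473  -0.1032  0.0357]
recess R nearleft [ 0.481  -0.1388  0.0167]
drv band [ 0.4613 -0.3293  0.0245]
rim near left corner [array([ 0.4236, -0.3882,  0.01  ]), array([ 0.4248, -0.3845,  0.02  ])] far left [ 0.6446 -0.36    0.02  ] rim near right [ 0.3891 -0.0399  0.02  ]
```

```bash
python3 - <<'E'
import cv2,numpy as np
im=cv2.imread('pics/w1_raw.png')[60:260,140:400]
im=np.clip(255*(im/255.)**.5,0,255).astype('uint8')
cv2.imwrite('pics/w1crop.png',cv2.resize(im,(780,600),interpolation=cv2.INTER_CUBIC))
E
```

```text
(no output)
```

View pics/w1crop.png

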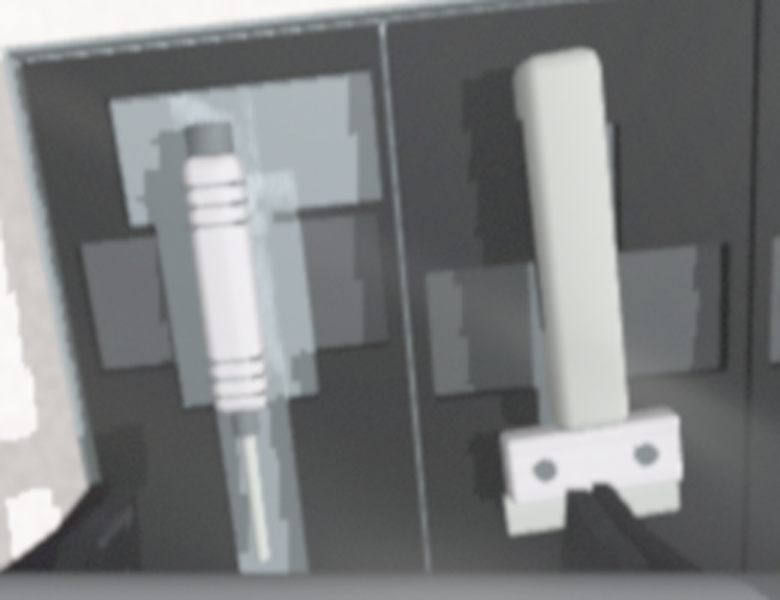

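Foam top is about z 0.0175, tray yaw about 6°. I'll compute the driver and scraper poses and the calipers' cut-out, then check with overlays.

```bash
cat >> h.py <<'E'
FL=.010
def rect(x0,x1,y0,y1,z): return [(x0,y0,z),(x1,y0,z),(x1,y1,z),(x0,y1,z)]
SH=dict(recess=[rect(-.022,.022,-.05,.05,0)],
 driver=[rect(-.055,.038,-.009,.009,.018),rect(.038,.095,-.0025,.0025,.011)],
 scraper=[rect(-.08,.038,-.012,.012,.018),rect(.038,.062,-.029,.029,.012),rect(.062,.076,-.03,.03,.0025)],
 caliper=[rect(-.032,.032,-.018,.018,.018),rect(-.118,-.032,-.007,.007,.005),rect(.032,.06,-.046,.026,.005)])
def inv(n,c):   # pocket floor outlines
    return [[(x+np.sign(x-np.mean([q[0] for q in r]))*c,y+np.sign(y)*c,0) for x,y,z in r] for r in SH[n]]
def draw(im,cp,shapes,pose,col,s=3):
    x,y,z,yaw=pose; Rz=R.from_euler('z',yaw)
    for r in shapes:
        p=proj(cp,Rz.apply(np.array(r))+[x,y,z])
        cv2.polylines(im,[np.int32(p*s*8)],True,col,1,cv2.LINE_AA,3)
E
python3 - <<'E'
from h import *
b=load('w1.json'); a=load('w0.json')
P=lambda u,z:world(b,np.array(u)/3+[140,60],z)
cap,tip=P((208,125),.020),P((265,558),.019)
print('drv len',np.linalg.norm(tip-cap)); d=(tip-cap)[:2]; d/=np.linalg.norm(d); dy=np.arctan2(d[1],d[0])
hl,hr=P((195,160),.028),P((238,160),.028)
g=tip[:2]-.095*d; print('driver',g,dy)
e0,e1=P((557,60),.036),P((592,415),.036); s=(e1-e0)[:2]; sy=np.arctan2(s[1],s[0]); s/=np.linalg.norm(s)
bl=(P((505,535),.0205)+P((680,510),.0205))/2; hd=(P((503,432),.030)+P((679,412),.030))/2
print('scr',e0,e1,sy,bl[:2]-.076*s,hd[:2]-.038*s,e0[:2]+.08*s)
rc=[P((82,243),.018),P((102,370),.010),P((388,345),.010)]; print('recess',rc)
rm=[P((425,272),.018),P((437,396),.010),P((727,370),.010)]; print('recess mid',rm)
t=.105; u=np.array([np.cos(t),np.sin(t)]);v=np.array([-u[1],u[0]])
for n,q in(('L',rc),('M',rm)):
    q=np.array(q)[:,:2]; c=(q[1]+q[2])/2-u*.022; print(n,c,np.linalg.norm(q[1]-q[2]))
    if n=='L':cp_=c
    else: dp=c
yaws=np.arctan2(*(np.array(rc[1])-rc[2])[[0,1]]*[1,-1]); print('recess yaw',yaws)
for nm in('w0','w1'):
    im=cv2.resize(cv2.imread(f'pics/{nm}_raw.png'),None,fx=3,fy=3,interpolation=cv2.INTER_CUBIC); im=np.clip(255*(im/255.)**.5,0,255).astype('uint8')
    c=load(nm+'.json'); draw(im,c,SH['driver'],(*g,.010,dy),(0,0,255)); draw(im,c,SH['scraper'],(*((bl[:2]-.076*s+hd[:2]-.038*s)/2),.018,sy),(0,200,0))
    draw(im,c,SH['recess'],(*cp_,.010,t),(0,255,255));draw(im,c,inv('caliper',.006),(*cp_,.010,t+np.pi),(255,255,0));draw(im,c,SH['recess'],(*dp,.010,t),(0,255,255))
    if nm=='w1': cv2.imwrite('pics/ov1.png',im[180:740,420:1220])
cpt=eyes.camera_params('top'); print([world(cpt,np.array(q)*.64,.004).round(3) for q in((166,223),(370,260),(334,438),(121,399),(355,293),(235,297),(210,398))])
E
```

```text
drv len 0.15032565663575273
driver [ 0.50158579 -0.3181287 ] 0.09440193836048795
scr [ 0.42885124 -0.21844933  0.036     ] [ 0.53672478 -0.19980266  0.036     ] 0.1711653502953968 [ 0.50650591 -0.20494927] [ 0.50352117 -0.20472446] [ 0.5076822  -0.20482287]
recess [array([ 0.48345755, -0.36659534,  0.018     ]), array([ 0.52829894, -0.36564641,  0.01      ]), array([ 0.51914657, -0.26523743,  0.01      ])]
recess mid [array([ 0.49273319, -0.25369939,  0.018     ]), array([ 0.53756738, -0.24759833,  0.01      ]), array([ 0.5278981 , -0.14585445,  0.01      ])]
L [ 0.50184392 -0.31774767] 0.1008252447939742
M [ 0.5108539  -0.19903215] 0.1022023078127151
recess yaw 0.09089975219505965
[array([0.667, 0.353, 0.004]), array([0.653, 0.053, 0.004]), array([0.398, 0.066, 0.004]), array([0.41 , 0.363, 0.004]), array([0.602, 0.068, 0.004]), array([0.573, 0.235, 0.004]), array([0.428, 0.243, 0.004])]
```

View pics/ov1.png

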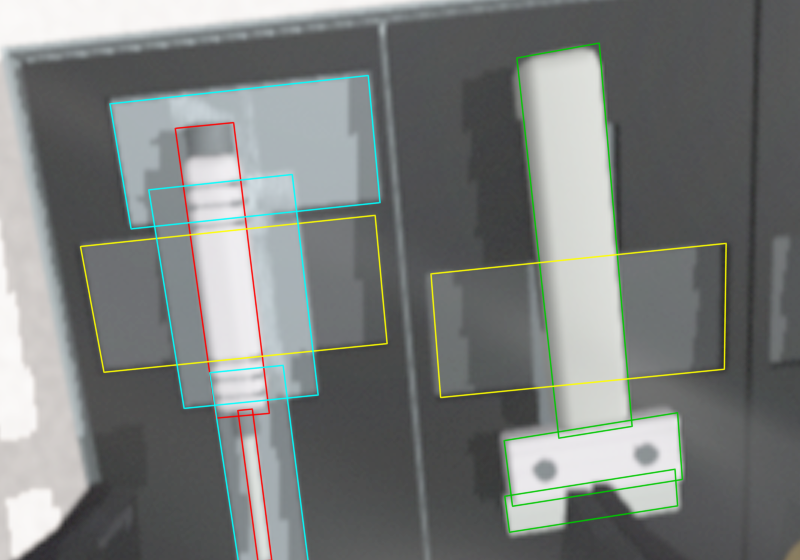

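Overlays match closely; the calipers' cut-out pose is confirmed. Pick the driver and lay it on the mat.

```bash
cat >> h.py <<'E'
def st(m):
    o=robot.get_obs(); print(m,'t',round(o['clock'],1),'tcp',o['eef_pos'].round(4),'F',o['ft_force'].round(1),'open',round(o['opening'],4),'ff',round(o['finger_force'],1))
def yq(yaw):   # tool x points along -axis (camera robot side)
    return down((yaw+np.pi/2)%np.pi+np.pi/2)   # in [pi/2,3pi/2)
def pick(x,y,yaw,z,F=40,up=.09):
    robot.move_ptp((x,y,z+up),yq(yaw)); robot.servo_line((x,y,z+.015),speed=.15); robot.servo_line((x,y,z),speed=.04); st('down')
    robot.close(F); robot.wait(.2); st('closed'); robot.servo_line((x,y,z+up),speed=.12); robot.wait(.2); st('lifted')
def place(x,y,yaw,z,up=.09,rel=True):
    robot.move_ptp((x,y,z+up),yq(yaw)); robot.servo_line((x,y,z+.02),speed=.15); robot.servo_line((x,y,z),speed=.03); robot.wait(.2); st('set')
    if rel: robot.release(); robot.wait(.2); st('rel'); robot.servo_line((x,y,z+up),speed=.15)
def shot(name,ret=False):
    robot.wait(.3); cp=eyes.camera_params("wrist"); im=eyes.capture("wrist"); save(im,name)
    json.dump({k:np.array(v).tolist() for k,v in cp.items()},open(f"{name}.json","w"))
E
python3 - <<'E'
from h import *
pick(.5016,-.3181,.094,.0205)
place(.49,.145,-.05,.0155)
shot('m')
robot.move_ptp((.53,-.24,.14),down(np.pi)); shot('w2'); st('end')
im=cv2.resize(cv2.imread('pics/w2_raw.png'),None,fx=3,fy=3,interpolation=cv2.INTER_CUBIC); im=np.clip(255*(im/255.)**.5,0,255).astype('uint8')
c=load('w2.json');draw(im,c,inv('caliper',.006),(.5018,-.3177,.010,.1+np.pi),(255,255,0))
m=cv2.resize(cv2.imread('pics/m_raw.png')[:230],None,fx=.78125,fy=.78125)
o=cv2.resize(im[120:740],None,fx=.52,fy=.52)[:, :800]
h=np.zeros((o.shape[0]+m.shape[0],800,3),np.uint8); h[:o.shape[0],:o.shape[1]]=o; h[o.shape[0]:,:m.shape[1]]=m; cv2.imwrite('pics/v2.png',h)
E
```

```text
down t 5.8 tcp [ 0.5015 -0.318   0.0203] F [-0.5 -0.5  0.6] open 0.0872 ff 0.0
closed t 7.1 tcp [ 0.5016 -0.3181  0.0205] F [-0.7 -0.2 -0.4] open 0.0173 ff 40.0
lifted t 8.2 tcp [ 0.501  -0.3177  0.1093] F [ 0.3 -0.3 -0.6] open 0.0173 ff 40.0
set t 11.5 tcp [0.4902 0.145  0.0157] F [ 0.6 -0.1 -0.1] open 0.0174 ff 40.0
rel t 13.1 tcp [0.49   0.145  0.0155] F [-0.2  0.2  0.3] open 0.0871 ff 0.0
end t 15.9 tcp [ 0.5302 -0.2394  0.14  ] F [-0.   0.4 -0.1] open 0.0869 ff 0.0
```

View pics/v2.png

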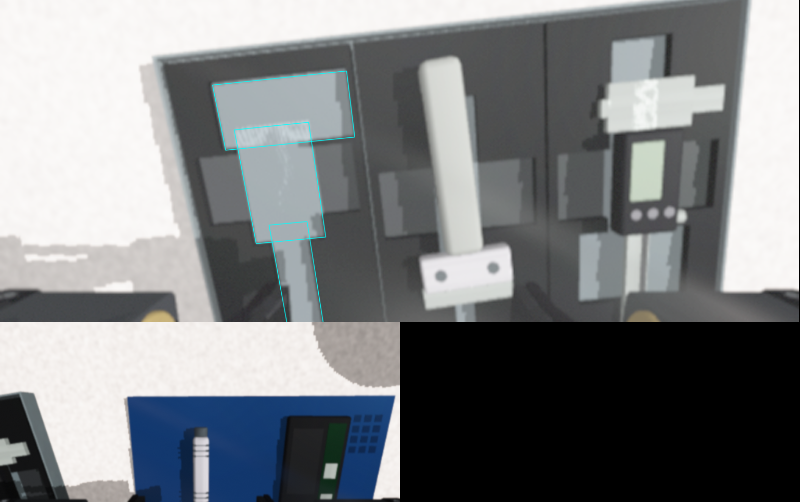

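Cut-out overlay fits, driver lies on the mat. Now the calipers' pose.

```bash
python3 - <<'E'
from h import *
c=load('w2.json'); a=load('w0.json')
P=lambda u,z:world(c,np.array(u)/.52/3+[0,40],z)
Q=[P(u,.036) for u in((612,135),(681,130),(683,226),(615,234))]; print(np.round(Q,4)); g=np.mean(Q,0)[:2]
A=lambda u,z:world(a,np.array(u)*.64,z)
far,near=A((431,390),.023),A((416,290),.023); d=far-near; yaw=np.arctan2(d[1],d[0]); print(g,far,near,yaw)
yaw=.10
sub=[]
for nm in('w0','w2'):
    im=cv2.resize(cv2.imread(f'pics/{nm}_raw.png'),None,fx=3,fy=3,interpolation=cv2.INTER_CUBIC); im=np.clip(255*(im/255.)**.5,0,255).astype('uint8')
    cc=load(nm+'.json'); draw(im,cc,SH['caliper'],(*g,.018,yaw+np.pi),(0,0,255))
    x0=650 if nm=='w0' else 1050
    sub.append(im[150:750,x0:x0+400])
cv2.imwrite('pics/cal.png',np.hstack(sub))
E
```

```text
[[ 0.4683 -0.1156  0.036 ]
 [ 0.4654 -0.0758  0.036 ]
 [ 0.5229 -0.0647  0.036 ]
 [ 0.5281 -0.106   0.036 ]]
[ 0.49615457 -0.0905539 ] [ 0.59798591 -0.07888183  0.023     ] [ 0.52696003 -0.08991667  0.023     ] 0.15413138394308223
```

View pics/cal.png

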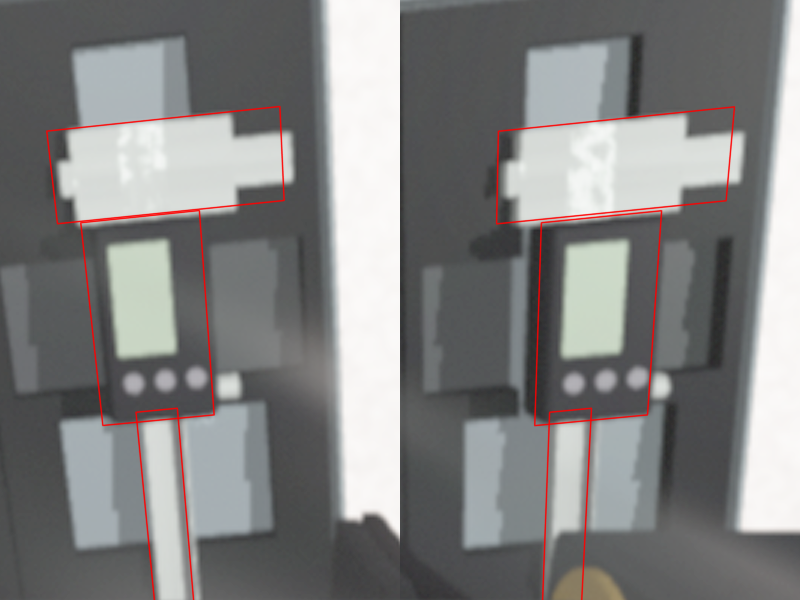

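The outline shows the jaws ~10 px (3 mm) to the +y side, so I correct y/yaw slightly (pads will align the rest). Move the calipers home.

```bash
python3 - <<'E'
from h import *
pick(.4962,-.0882,.085,.0285,F=45)
place(.5018,-.3177,.1,.0210)
robot.move_ptp((.53,-.20,.14),down(np.pi)); shot('w3'); st('end')
im=cv2.resize(cv2.imread('pics/w3_raw.png'),None,fx=3,fy=3,interpolation=cv2.INTER_CUBIC); im=np.clip(255*(im/255.)**.5,0,255).astype('uint8')
c=load('w3.json');draw(im,c,SH['caliper'],(.5018,-.3177,.010,.1+np.pi),(0,0,255))
# scraper pocket initial guess
draw(im,c,SH['recess'],(.522,-.0835,.010,.1),(0,255,255)); draw(im,c,inv('scraper',.006),(.522,-.0835,.010,.1),(0,255,0))
cv2.imwrite('pics/v3.png',cv2.resize(im[100:750,200:1400],(800,433),interpolation=cv2.INTER_AREA))
E
```

```text
down t 17.8 tcp [ 0.496  -0.0881  0.0283] F [-0.6 -0.7 -0.3] open 0.0867 ff 0.0
closed t 18.9 tcp [ 0.4962 -0.0882  0.0285] F [ 0.2 -0.6  0.3] open 0.0353 ff 45.0
lifted t 20.0 tcp [ 0.4955 -0.088   0.1175] F [-0.2  0.8 -1.7] open 0.0355 ff 45.0
set t 22.5 tcp [ 0.5019 -0.3178  0.021 ] F [-0.3 -0.7 -1.4] open 0.0353 ff 45.0
rel t 23.8 tcp [ 0.5018 -0.3177  0.021 ] F [-1.4 -0.4 -0. ] open 0.087 ff 0.0
end t 25.5 tcp [ 0.5296 -0.2008  0.1396] F [0.  0.7 0.2] open 0.0868 ff 0.0
```

View pics/v3.png

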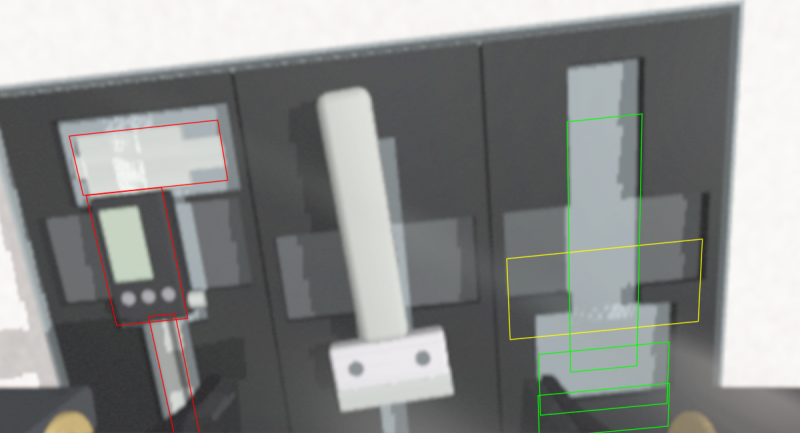

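Calipers are in their cut-out (check closer later). The scraper cut-out's recess corners are at (503,212),(508,297),(701,278),(697,192) in the picture; recompute and inspect the calipers more closely.

```bash
python3 - <<'E'
from h import *
c=load('w3.json')
P=lambda u,z:world(c,(np.array(u)*1.5+[200,100])/3,z)[:2]
fl,fr=P((508,297),.010),P((701,278),.010); nl,nr=P((503,212),.016),P((697,192),.016)
print(fl,fr,nl,nr,np.linalg.norm(fl-fr),np.linalg.norm(fl-nl)); d=fl-fr; yaw=np.arctan2(d[0],-d[1]); print(yaw)
u=np.array([np.cos(.1),np.sin(.1)]); sp=(fl+fr)/2-.022*u; print('sp',sp)
robot.move_ptp((.57,-.28,.16),down(np.pi)); shot('w4')
sub=[]
im=cv2.resize(cv2.imread('pics/w3_raw.png'),None,fx=3,fy=3,interpolation=cv2.INTER_CUBIC); im=np.clip(255*(im/255.)**.5,0,255).astype('uint8')
draw(im,c,SH['recess'],(*sp,.010,.1),(0,255,255)); draw(im,c,inv('scraper',.006),(*sp,.010,.1),(0,255,0)); sub.append(im[150:720,930:1330])
im=cv2.resize(cv2.imread('pics/w4_raw.png'),None,fx=3,fy=3,interpolation=cv2.INTER_CUBIC); im=np.clip(255*(im/255.)**.5,0,255).astype('uint8')
draw(im,load('w4.json'),inv('caliper',.006),(.5018,-.3177,.010,.1+np.pi),(255,255,0)); sub.append(im[30:600,400:800])
cv2.imwrite('pics/v4.png',np.hstack(sub))
E
```

```text
[ 0.52543256 -0.1334384 ] [ 0.51543587 -0.03346559] [ 0.48085198 -0.1398474 ] [ 0.47132389 -0.04529682] 0.10047136942884612 0.04503890243901003
0.09966275711844257
sp [ 0.49854412 -0.08564833]
```

View pics/v4.png

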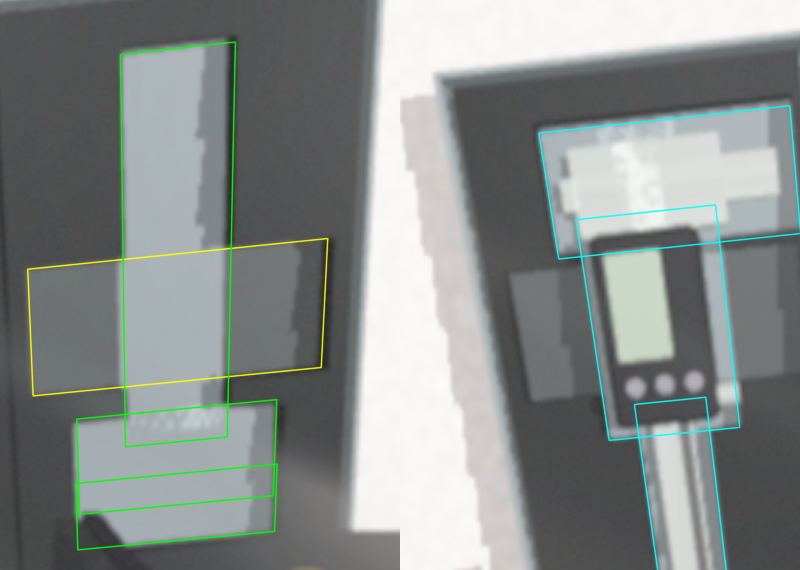

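Both overlays fit; the calipers lie inside their cut-out. Now the scraper.

```bash
python3 - <<'E'
from h import *
pick(.505,-.2048,.168,.0285,F=45)
place(.4985,-.0859,.1,.0210)
robot.move_ptp((.55,-.16,.15),down(np.pi)); shot('w5')
im=cv2.resize(cv2.imread('pics/w5_raw.png'),None,fx=3,fy=3,interpolation=cv2.INTER_CUBIC); im=np.clip(255*(im/255.)**.5,0,255).astype('uint8')
c=load('w5.json'); draw(im,c,inv('scraper',.006),(.4985,-.0859,.010,.1),(0,255,0))
dp=(.5109,-.1990)
draw(im,c,SH['recess'],(*dp,.010,.1),(0,255,255)); draw(im,c,inv('driver',.005),(*dp,.010,.1),(0,0,255))
cv2.imwrite('pics/v5.png',im[100:700,380:1180])
robot.move_ptp((.57,.13,.14),down(np.pi)); shot('m2')
E
```

```text
down t 28.0 tcp [ 0.5048 -0.2047  0.0283] F [ 0.1  0.2 -0.7] open 0.0868 ff 0.0
closed t 29.2 tcp [ 0.505  -0.2048  0.0285] F [0.2 0.2 0.2] open 0.0235 ff 45.0
lifted t 30.3 tcp [ 0.5044 -0.2044  0.1174] F [ 0.3 -0.6 -1.2] open 0.0235 ff 45.0
set t 32.5 tcp [ 0.4986 -0.0859  0.0211] F [-0.5 -1.3 -1.6] open 0.0234 ff 45.0
rel t 34.0 tcp [ 0.4985 -0.0859  0.021 ] F [-0.  -0.6  0.3] open 0.0869 ff 0.0
```

View pics/v5.png

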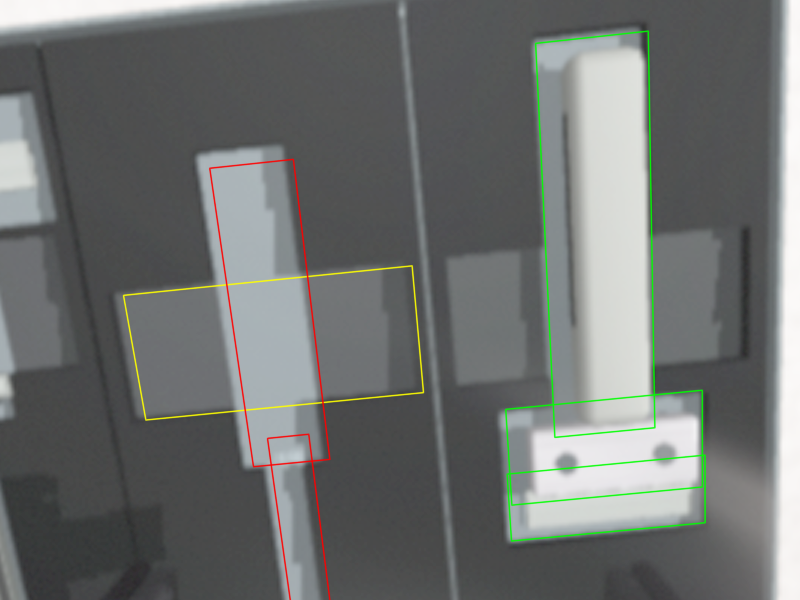

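View pics/m2.png

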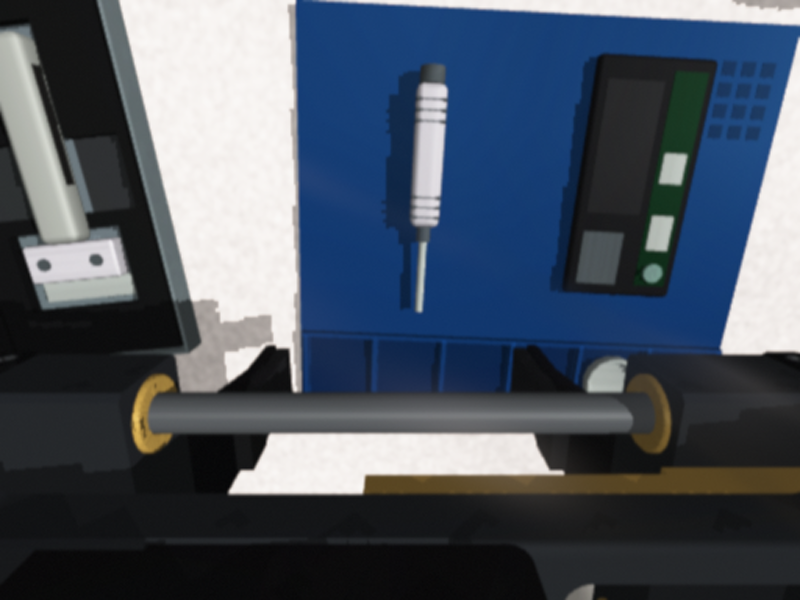

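Scraper is in its cut-out. The driver cut-out is ~7 px (2 mm) toward -y from my outline. The driver lies on the mat from cap (434,65) to tip (419,312).

```bash
python3 - <<'E'
from h import *
c=load('m2.json')
cap,tip=world(c,np.array((434,66))*.64,.015)[:2],world(c,np.array((419,312))*.64,.013)[:2]
d=(tip-cap)/np.linalg.norm(tip-cap); g=tip-.095*d; yaw=np.arctan2(d[1],d[0]); print(g,yaw,np.linalg.norm(tip-cap))
pick(*g,yaw,.0150)
place(.5103,-.2012,.1,.0210)
robot.move_ptp((.57,-.20,.16),down(np.pi)); shot('w6'); st('end')
im=cv2.resize(cv2.imread('pics/w6_raw.png'),None,fx=3,fy=3,interpolation=cv2.INTER_CUBIC); im=np.clip(255*(im/255.)**.5,0,255).astype('uint8')
cv2.imwrite('pics/v6.png',im[60:660,330:1130])
E
```

```text
[0.49018866 0.14580705] -0.04804245716606128 0.15078840654656545
down t 38.6 tcp [0.4899 0.1458 0.0148] F [-0.4 -0.7  0.5] open 0.0868 ff 0.0
closed t 39.9 tcp [0.4902 0.1458 0.015 ] F [-0.7 -0.3 -0.6] open 0.0175 ff 40.0
lifted t 41.0 tcp [0.4895 0.1457 0.104 ] F [-0.3  0.6 -1. ] open 0.0177 ff 40.0
set t 44.0 tcp [ 0.51   -0.2011  0.0219] F [-4.8  1.8 11. ] open 0.0175 ff 40.0
rel t 45.5 tcp [ 0.5103 -0.2012  0.021 ] F [ 0.1 -0.2  0.7] open 0.087 ff 0.0
end t 47.0 tcp [ 0.569  -0.1999  0.159 ] F [ 0.1 -0.   1.1] open 0.0869 ff 0.0
```

View pics/v6.png

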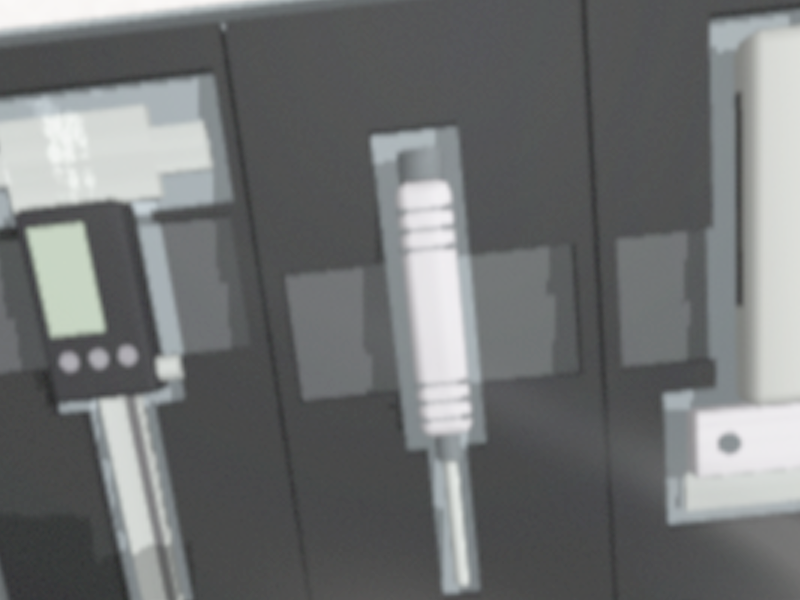

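The driver is in, but the 11 N on setting down and its tip at (463,588), almost against the cut-out's far end (592), suggest it's ~3 mm too far forward. Re-seat it 3 mm back.

```bash
python3 - <<'E'
from h import *
pick(.5103,-.2012,.1,.0210,up=.05)
place(.5070,-.2015,.1,.0215,up=.05)
robot.move_ptp((.63,-.20,.14),down(np.pi)); shot('w7'); st('end')
im=cv2.resize(cv2.imread('pics/w7_raw.png'),None,fx=4,fy=4,interpolation=cv2.INTER_CUBIC); im=np.clip(255*(im/255.)**.5,0,255).astype('uint8')
c=load('w7.json'); 
p=proj(c,[(.507,-.2015,.028)])[0]*4; x0=int(max(0,p[0]-400)); y0=int(max(0,p[1]-250))
cv2.imwrite('pics/v7.png',im[y0:y0+600,x0:x0+800]); print(x0,y0)
cv2.imwrite('pics/top9.png',eyes.capture('top')[:,:,::-1])
E
```

```text
down t 48.4 tcp [ 0.5101 -0.2011  0.0208] F [ 0.1  0.8 -0. ] open 0.0872 ff 0.0
closed t 49.7 tcp [ 0.5103 -0.2012  0.021 ] F [0.4 1.  0.3] open 0.0173 ff 40.0
lifted t 50.5 tcp [ 0.5095 -0.2008  0.0698] F [-0.3 -0.6  0.3] open 0.0177 ff 40.0
set t 52.1 tcp [ 0.5071 -0.2015  0.0216] F [ 0.3 -0.1 -2. ] open 0.0174 ff 40.0
rel t 53.6 tcp [ 0.507  -0.2015  0.0215] F [ 1.  -0.2  0.2] open 0.087 ff 0.0
end t 55.1 tcp [ 0.6291 -0.2001  0.1395] F [-0.1 -0.   0.4] open 0.0868 ff 0.0
618 0
```

View pics/v7.png

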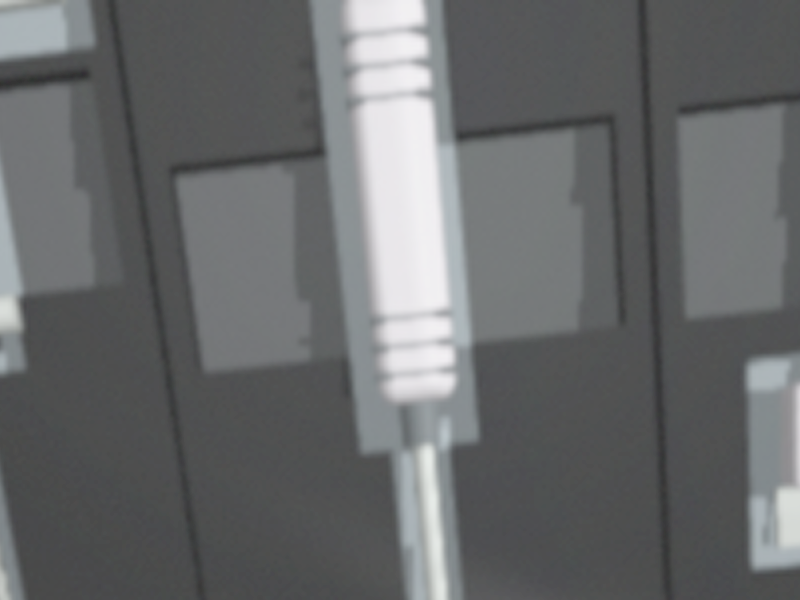

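Driver now seated with no contact load, centred sideways. Check its lengthwise position numerically, and view its near end from the previous vantage.

```bash
python3 - <<'E'
from h import *
c=load('w7.json')
P=lambda u,z:world(c,(np.array(u)+[618,0])/4,z)[:2].round(4)
print('recess near',P((395,147),.012),'far',P((413,349),.014),'cut end',P((420,448),.012),'handle end',P((418,395),.022))
robot.move_ptp((.57,-.20,.16),down(np.pi)); shot('w8')
im=cv2.resize(cv2.imread('pics/w8_raw.png'),None,fx=3,fy=3,interpolation=cv2.INTER_CUBIC); im=np.clip(255*(im/255.)**.5,0,255).astype('uint8')
draw(im,load('w8.json'),SH['driver'],(.5075,-.2015,.010,.1),(0,0,255))
cv2.imwrite('pics/v8.png',im[60:660,500:960])
E
```

```text
recess near [ 0.4877 -0.2029] far [ 0.5313 -0.1988] cut end [ 0.5539 -0.197 ] handle end [ 0.5421 -0.1976]
```

View pics/v8.png

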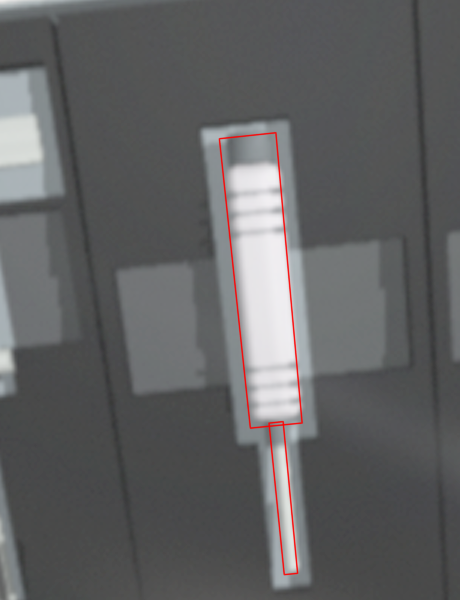

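Driver's outline (cap 135, tip 573) lies wholly inside its cut-out (128–586), about 3.5 mm from the point: good. Handing in.

```bash
python3 - <<'E'
from h import *
robot.servo_line((.57,-.20,.22)); robot.wait(.5); st('f'); print(order.sign_off())
E
```

```text
f t 56.9 tcp [ 0.5699 -0.2     0.2197] F [0.4 0.  0.5] open 0.0871 ff 0.0
the job is handed in; nothing more can be done
None
```

I put all three tools in their own cut-outs, released and flat as far as the wrist pictures show, left the phone and dish alone, and handed the job in at about 57 s; no verdict came back.

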